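# Stroke the specimen rack's flip lids shut

## Robot

A 6-joint arm with a two-finger parallel gripper is mounted at the origin on the work surface. World frame = base frame: x ahead of the robot, y to its left, z up, the work surface at z = 0. Lengths are in mm, angles in rad, forces in N, time in s.
With the tool pointing down it reaches from about 275 to 750 mm from the base axis. Payload 10.2 kg.
Tool frame: the origin (TCP) lies at the very end of the fingers, on their centre line; the grasp point (between the pads) lies 19 mm behind it; z points along the fingers, y is the line along which they close (so a half turn about z gives the same grasp; the last joint's range is limited). The gripper opens to 85 mm and grips with 20 to 120 N. Pads are 22 mm wide; open, the fingers measure 114 mm over their backs; the gripper's body (76 mm by 85 mm) begins 54 mm behind the grasp point. The pads swing forward as they close: fully open they stand 13 mm farther back than shut.
Start: joints at [0.925, 0.313, 1.498, -0, 1.331, -0.223], TCP at [215.428, 478.771, 202.794] pointing down, gripper open.
Joint ranges: [-2.94, 2.94], [-0.97, 2.17], [0.19, 2.56], [-1.23, 4.37], [0.02, 3.11], [-2.88, 2.88]. Speed limits (rad/s): [2.39, 2.39, 3.01, 3.14, 3.14, 3.14].

## Interface

Orientations are given as a unit quaternion [w, x, y, z].
In Python, from rig import ctrl gives the robot as it stands.
- The arm moves only by the tool step_arm, never from a script. Its argument "increments" is a list of rows, each a list of 3 entries, a list of its own where there are three numbers: the shift along the tool's x, y, z in cm, then the turn, a rotation vector about the tool's x, y, z in degrees, then the opening in per cent of the stroke, from 0 (shut) to 100 (fully open). A call has 1 to 8 rows; each row is the pose to reach, as a shift and turn from the pose commanded when the call began, along the tool's axes at that moment; what a row does not reach only later rows make up. A row lasts 1/8 s, in which the tool goes at most 62.5 mm and 10.7 degrees, less where a joint would pass 70% of its speed; a pose out of reach is approached as far as the arm can. A call with a gripper value outside its range is refused whole. The fingers move at their own pace and stop on an object; "squeeze" is the grip in N (left out, the last holds). Time passes only in rows, so rows that repeat a pose let the fingers close. It gives the time, the measured TCP pose, the force, the opening and the grip force at its end, in the units of the state.
- ctrl.sense(): the state, without advancing time (a new reading comes with each control period).
- ctrl.capture(name): name is "scene" or "top"; returns a dict with "img" (480x640x3 uint8, red, green, blue), "fx", "fy", "cx", "cy" (pixels), "extrinsics" (4x4, takes a point from camera to world coordinates). Camera axes: x right, y down, z forward; pixel columns grow to the right and rows downward; lengths in mm; the calibration is good to about 2 mm. A picture is of the moment at which its call begins. There is no depth.
- ctrl.finish_job(): hands the job in; it is judged then, once.
The state is a dict: "time_s": time; "joints": joint angles; "dq": joint speeds; "tau": joint torques, N m; "eef_pos": TCP position; "ee_rot": TCP orientation; "force": force on the tool from outside, world axes, zero at the start; "wrist_torque": the same for the moment, N m; "grip_width": opening from 0.0 (shut) to 1.0 (fully open); "grip_force": force on a finger pad.
Only numpy, scipy, OpenCV 4.12 (cv2) and the standard library are available. Lean on these libraries where they do the work, as an engineer would, in place of code of your own. Each camera call takes 0.05 s, during which the arm holds its last target. There are 200 camera calls.

## Task

Run your fingertips lightly along the curved row of open lids on the specimen rack, starting at the end where the hinges come first, so that the lids go down one after another and all five lie shut. Be gentle: lift or carry nothing, leave the rack where it stands, and do not disturb the other things on the table. Finish with the hand clear of the rack.

Things in the scene. Friction and masses are not known exactly. Their poses are not given: they have to be found in the camera images.
- rack: loose dark steel specimen rack, 0.9 kg, standing on the table: five square wells (40 x 40 mm, 24 mm tall) in a row along a gentle arc of radius 260 mm, joined by lower 12 mm bars. Origin: underside, below the centre of the middle well (well 3). z up; y runs along the row at the middle towards well 1; the arc's centre lies 260 mm from the origin on the -x side. Wells follow every 14.5 degrees (66 mm).
- well1 (a point): centre of the top surface of lid 1 when shut (27 mm above the rack's underside); lid 1 covers well 1. Well 1 is at the rack's +y end, well 5 at its -y end.
- well2 (a point): centre of the top surface of lid 2 when shut (27 mm above the rack's underside); lid 2 covers well 2. Well 1 is at the rack's +y end, well 5 at its -y end.
- well3 (a point): centre of the top surface of lid 3 when shut (27 mm above the rack's underside); lid 3 covers well 3. Well 1 is at the rack's +y end, well 5 at its -y end.
- well4 (a point): centre of the top surface of lid 4 when shut (27 mm above the rack's underside); lid 4 covers well 4. Well 1 is at the rack's +y end, well 5 at its -y end.
- well5 (a point): centre of the top surface of lid 5 when shut (27 mm above the rack's underside); lid 5 covers well 5. Well 1 is at the rack's +y end, well 5 at its -y end.
- lid1 (a joint): white flip lid of well 1, 40 mm long, 38 wide, 3 thick, plus a 14 mm wide tab to 45 mm from the hinge. The hinge lies across the row, 20 mm before the well's centre as one goes from well 1 to 5, 26 mm above the table; the tab points on along the row. 0 = shut flat, 1.57 = upright, stop at 1.9.
- lid2 (a joint): the same flip lid, of well 2, hinged likewise on the side towards well 1. Slightly stiff hinge (0.004 N m): it stays where it is left, standing up to 71 mm above the table. A fingertip moved along the row from 1 to 5 just above the shut lids' height folds it down.
- lid3 (a joint): the same flip lid, of well 3, hinged likewise on the side towards well 2. Slightly stiff hinge (0.004 N m): it stays where it is left, standing up to 71 mm above the table. A fingertip moved along the row from 1 to 5 just above the shut lids' height folds it down.
- lid4 (a joint): the same flip lid, of well 4, hinged likewise on the side towards well 3. Slightly stiff hinge (0.004 N m): it stays where it is left, standing up to 71 mm above the table. A fingertip moved along the row from 1 to 5 just above the shut lids' height folds it down.
- lid5 (a joint): the same flip lid, of well 5, hinged likewise on the side towards well 4. Slightly stiff hinge (0.004 N m): it stays where it is left, standing up to 71 mm above the table. A fingertip moved along the row from 1 to 5 just above the shut lids' height folds it down.
- vial: small round vial 25 mm across, 55 mm tall, bystander; origin at the centre of its underside
- dish: shallow round glass dish 58 mm across, 14 mm tall, bystander; origin at the centre of its underside
- flipbox: single small square box 30 x 30 mm, 18 mm tall, with its own rigid lid standing open (47 mm tall in all), not part of the rack, bystander; origin at the centre of its underside
- forceps: steel forceps 120 mm long, 7 mm high, lying flat, bystander; origin under its middle, x along it
- mouse: black computer mouse 100 x 58 x 31 mm, bystander; origin at the centre of its underside
- jar: amber glass jar 52 mm across, 55 mm tall, bystander; origin at the centre of its underside
- stopper: short round stopper 24 mm across, 20 mm tall, bystander; origin at the centre of its underside

How it is judged:
By the outcome, as a careful person would: the job done as asked, in the order asked, and still so for the second after the job is handed in, with the robot touching nothing.
It also fails if it takes over 48 s, if anything falls off the work surface, if the arm or the gripper's body presses on something with over 40 N, if the wrist force passes 120 N, or if a joint passes its speed limit or range.

## Working session

There is one attempt and no reset: what is moved stays moved. The work goes in short steps, Python scripts to look and compute and a tool call to move; the robot and the scene stay as the last step left them, time stands still between calls to the robot, and variables do not carry over. Pictures are saved under pics/ and viewed, at most 10 in all, crops included, and the job is handed in when it is done.

Besides the shell and the picture viewer there is one more tool, called after "Emit:" in YAML: its name, and indented under it one key for each argument. step_arm: Moves the arm, as the interface text tells. Its arguments: {"type":"object","properties":{"increments":{"type":"array"},"squeeze":{"type":"number"}},"required":["increments"]}

```bash
mkdir -p pics; python3 - <<'E'
from rig import ctrl
import cv2,pickle
d={}
for n in("top","scene"):
    c=ctrl.capture(n);d[n]=c;cv2.imwrite(f"pics/{n}0.png",c["img"][:,:,::-1])
    print(n,c["fx"],c["cx"],c["cy"],c["extrinsics"])
pickle.dump(d,open("cap0.pkl","wb"))
s=ctrl.sense();print(s["time_s"],s["eef_pos"],s["ee_rot"],s["force"],s["grip_width"])
E
```

```text
top 568.3491570093985 318.5763693042788 243.8855939663478 [[-7.10268288e-03 -9.98401604e-01  5.60695002e-02  5.12515447e+02]
 [-9.99597992e-01  8.62792432e-03  2.70076590e-02 -1.71930334e+01]
 [-2.74482535e-02 -5.58551329e-02 -9.98061520e-01  1.17829254e+03]
 [ 0.00000000e+00  0.00000000e+00  0.00000000e+00  1.00000000e+00]]
scene 456.4403573006504 320.6777298391298 232.58355698867678 [[ 8.70101132e-01  3.82837934e-01 -3.10417682e-01  8.42129405e+02]
 [ 4.92762927e-01 -6.89021201e-01  5.31445652e-01 -5.05077933e+02]
 [-1.04268082e-02 -6.15373789e-01 -7.88166468e-01  7.86902834e+02]
 [ 0.00000000e+00  0.00000000e+00  0.00000000e+00  1.00000000e+00]]
0.1 [215.27887133 478.56513689 202.31192199] [-2.43958536e-04  2.09842183e-01  9.77735108e-01 -5.06933150e-04] [-0.58933521 -0.63373362 -0.38164725] 1.0010250979804358
```

View pics/top0.png

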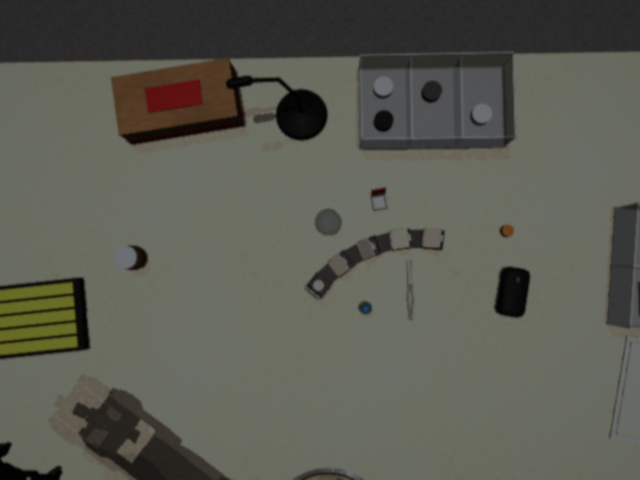

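View pics/scene0.png

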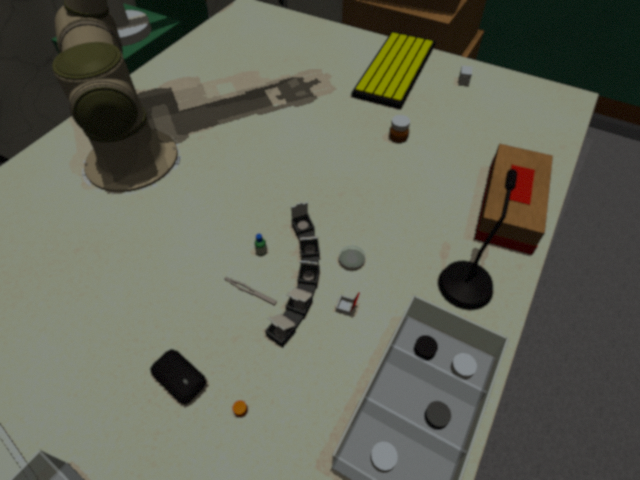

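Top view: the rack arc runs from pixel (316,285), nearer the robot, to (432,238). Bystanders are the dish (328,222), flipbox (379,198), vial (365,308), forceps (410,290), mouse (513,292) and stopper (507,231). The arc's centre lies to the lower right, so well 1 is the lower-left end.

```bash
python3 - <<'E'
import cv2,pickle,numpy as np
d=pickle.load(open("cap0.pkl","rb"))
a=d["top"]["img"][180:330,290:460,::-1];b=d["scene"]["img"][190:360,220:380,::-1]
f=lambda i:cv2.convertScaleAbs(cv2.resize(i,(400*1,int(400*i.shape[0]/i.shape[1])),interpolation=cv2.INTER_CUBIC),alpha=1.5)
a,b=f(a),f(b);h=max(a.shape[0],b.shape[0]);p=lambda i:np.vstack([i,np.zeros((h-i.shape[0],400,3),np.uint8)])
cv2.imwrite("pics/crop0.png",np.hstack([p(a),p(b)]))
E
```

```text
(no output)
```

View pics/crop0.png

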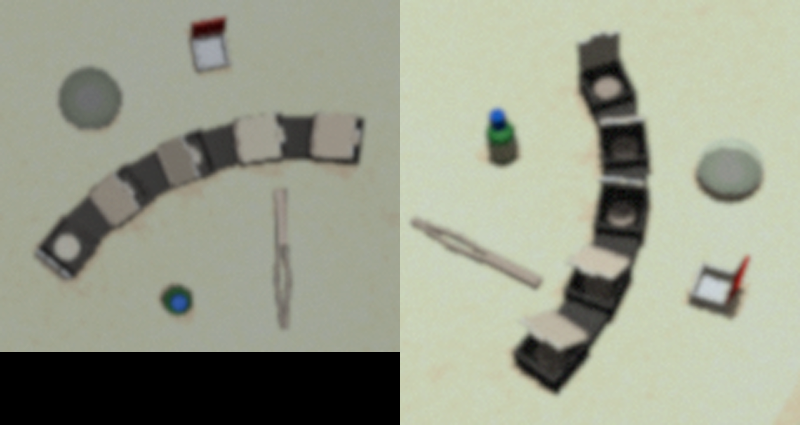

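```bash
cat > h.py <<'E'
import numpy as np
def ray(c,uv,z):
    uv=np.atleast_2d(uv).astype(float);E=c["extrinsics"]
    d=np.c_[(uv[:,0]-c["cx"])/c["fx"],(uv[:,1]-c["cy"])/c["fy"],np.ones(len(uv))]@E[:3,:3].T
    return (E[:3,3]+d*((z-E[2,3])/d[:,2])[:,None])[:,:2]
def proj(c,p):
    E=c["extrinsics"];q=(np.atleast_2d(p)-E[:3,3])@E[:3,:3]
    return np.c_[q[:,0]/q[:,2]*c["fx"]+c["cx"],q[:,1]/q[:,2]*c["fy"]+c["cy"]]
E
python3 - <<'E'
import cv2,pickle,json,numpy as np
from scipy.optimize import least_squares
from h import *
d=pickle.load(open("cap0.pkl","rb"));c=d["top"]
im=c["img"].astype(int);roi=np.zeros((480,640),np.uint8)
cv2.fillPoly(roi,[np.array([[298,285],[345,238],[400,220],[452,222],[452,256],[405,257],[360,270],[320,306]])],1)
table=np.median(im[270:300,440:480].reshape(-1,3),0);print("table",table)
dark=(im.sum(2)<0.55*table.sum())
lid=(im[...,0]-im[...,1]>4)|dark
m=((dark|lid)&(roi>0)).astype(np.uint8)
m=cv2.morphologyEx(m,cv2.MORPH_OPEN,np.ones((3,3)));n,l,st,_=cv2.connectedComponentsWithStats(m);k=1+np.argmax(st[1:,4]);m=(l==k)
md=m&dark
v,u=np.nonzero(md);P=ray(c,np.c_[u,v],20)
r=least_squares(lambda q:np.hypot(P[:,0]-q[0],P[:,1]-q[1])-260,P.mean(0)-[200,80],loss="soft_l1",f_scale=5)
rf=least_squares(lambda q:np.hypot(P[:,0]-q[0],P[:,1]-q[1])-q[2],[*r.x,260])
print("centre",r.x,"free",rf.x,"n",len(P))
C=r.x;a=np.degrees(np.arctan2(P[:,1]-C[1],P[:,0]-C[0]));rad=np.hypot(*(P-C).T)
lo,hi=np.percentile(a,[.3,99.7]);print("span",lo,hi,hi-lo,"expect 66.8; radial",np.percentile(rad,[1,99]))
mid=(lo+hi)/2
for i in range(5):
    t=np.radians(mid+14.5*(2-i));w=C+260*np.array([np.cos(t),np.sin(t)]);print(i+1,w.round(1),proj(c,[*w,24]).round(0))
big=cv2.resize(c["img"][180:330,290:460,::-1],None,fx=4.5,fy=4,interpolation=cv2.INTER_CUBIC);s=cv2.convertScaleAbs(big,alpha=1.5)
cn,_=cv2.findContours(md.astype(np.uint8),cv2.RETR_EXTERNAL,cv2.CHAIN_APPROX_NONE)
for q in cn:cv2.polylines(s,[((q.reshape(-1,2)-[290,180]+.5)*[4.5,4]).astype(int)],True,(0,255,255),1)
for i in range(5):
    t=np.radians(mid+14.5*(2-i));e=np.array([np.cos(t),np.sin(t)]);n=np.array([-e[1],e[0]]);w=C+260*e
    Q=[[*(w+20*(x*e+y*n)),24] for x,y in((1,1),(1,-1),(-1,-1),(-1,1))]
    cv2.polylines(s,[((proj(c,Q)-[290,180]+.5)*[4.5,4]).astype(int)],True,(0,0,255),1)
cv2.imwrite("pics/fit.png",s)
E
```

```text
table [108. 110.  97.]
centre [ 386.53038999 -227.18278923] free [500.35554186   9.97787932  20.8069842 ] n 416
span 56.54938312013252 70.6868064833844 14.137423363251884 expect 66.8; radial [240.51012382 285.24176454]
1 [374.7  32.5] [[310. 344.]]
2 [440.1  27.2] [[313. 312.]]
3 [502.1   5.7] [[323. 281.]]
4 [556.7 -30.6] [[341. 254.]]
5 [600.5 -79.5] [[364. 232.]]
```

View pics/fit.png

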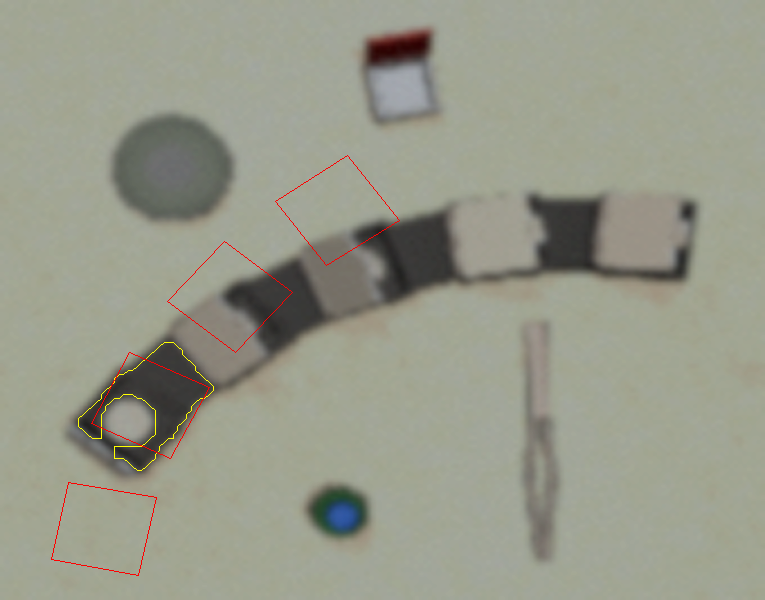

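The mask kept only one dark blob, so the fit is wrong; the picture itself shows the rack clearly. I'll use all the dark pixels in the region instead.

```bash
python3 - <<'E'
import cv2,pickle,numpy as np
from scipy.optimize import least_squares
from h import *
d=pickle.load(open("cap0.pkl","rb"));c=d["top"]
im=c["img"].astype(int);roi=np.zeros((480,640),np.uint8)
cv2.fillPoly(roi,[np.array([[298,285],[345,238],[400,220],[452,222],[452,256],[405,257],[360,270],[320,306]])],1)
v,u=np.nonzero((im.sum(2)<0.65*315)&(roi>0));P=ray(c,np.c_[u,v],18)
r=least_squares(lambda q:np.hypot(P[:,0]-q[0],P[:,1]-q[1])-260,[290,-150])
rf=least_squares(lambda q:np.hypot(P[:,0]-q[0],P[:,1]-q[1])-q[2],[*r.x,260])
C=r.x;a=np.degrees(np.arctan2(P[:,1]-C[1],P[:,0]-C[0]));rad=np.hypot(*(P-C).T)
lo,hi=np.percentile(a,[.3,99.7]);print(C,rf.x,len(P),"span",lo,hi,hi-lo,"(66.8)",np.percentile(rad,[1,99]))
mid=(lo+hi)/2
big=cv2.resize(c["img"][180:330,290:460,::-1],None,fx=4.5,fy=4,interpolation=cv2.INTER_CUBIC);s=cv2.convertScaleAbs(big,alpha=1.5)
for i in range(5):
    t=np.radians(mid+14.5*(2-i));e=np.array([np.cos(t),np.sin(t)]);n=np.array([-e[1],e[0]]);w=C+260*e
    print(i+1,w.round(1))
    Q=[[*(w+20*(x*e+y*n)),24] for x,y in((1,1),(1,-1),(-1,-1),(-1,1))]
    cv2.polylines(s,[((proj(c,Q)-[290,180]+.5)*[4.5,4]).astype(int)],True,(0,0,255),1)
cv2.imwrite("pics/fit2.png",s)
for n,p,z in(("vial",(365,308),55),("dish",(328,222),14),("flip",(379,198),18)):print(n,ray(c,p,z).round(0))
E
```

```text
[ 325.94436207 -182.28301912] [ 348.47993659 -172.73004178  236.92179171] 1539 span -12.341691453421129 54.50778440051434 66.84947585393547 (66.8) [239.98356055 279.93824515]
1 [492.8  17.1]
2 [537.4 -31. ]
3 [568.5 -88.8]
4 [ 584.2 -152.5]
5 [ 583.5 -218.1]
vial [[449. -77.]]
dish [[623.  -5.]]
flip [[ 671. -110.]]
```

View pics/fit2.png

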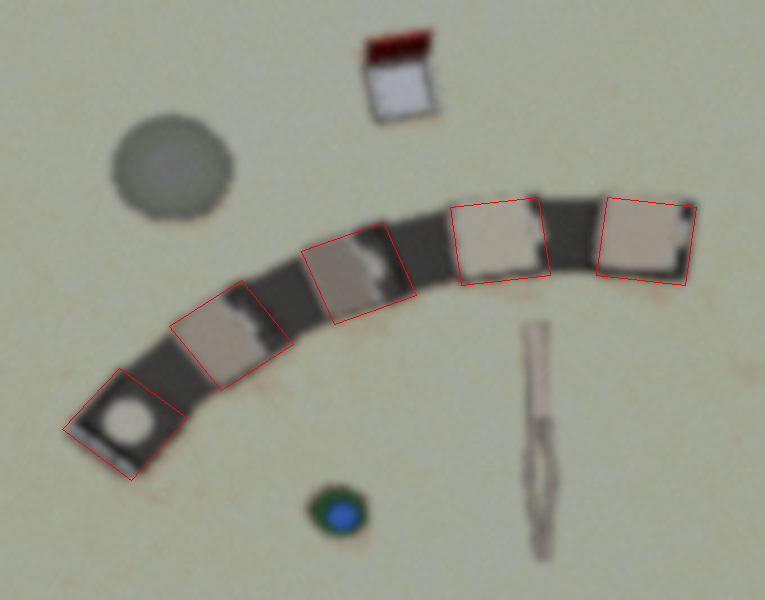

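The fit matches the outlines to 1–2 px, and the arc span is 66.85° against 66.8° expected. Lid 1 stands at the lower-left end and the tabs point towards well 5. I'll go above a point about 50 mm before lid 1's hinge, with the fingers shut and the tool x lined up with the row.

Emit:
step_arm:
  increments:
    - [[-3,-2.4,0],[0,0,6],0]
    - [[-8,-6.2,0],[0,0,13],0]
    - [[-13.5,-10.5,0],[0,0,20],0]
    - [[-19,-14.8,0],[0,0,27],0]
    - [[-24.5,-19.1,0],[0,0,34],0]
    - [[-30,-23.4,0],[0,0,40],0]
    - [[-35,-27.3,0],[0,0,44.7],0]
    - [[-38,-29.7,0],[0,0,44.7],0]
  squeeze: 20

```text
time_s: 1.1
eef_pos: [437.7, 55.7, 202.8]
ee_rot: [-0.0, 0.566, 0.824, 0.0]
force: [1.3, 1.6, -0.5]
grip_width: -0.001
grip_force: 0.0
```

```bash
cat > plan.py <<'E'
from rig import ctrl
import numpy as np,sys
from scipy.spatial.transform import Rotation as R
C=np.array([325.94,-182.28])
def st():
    s=ctrl.sense();q=s["ee_rot"];r=R.from_quat([*q[1:],q[0]])
    p=np.array(s["eef_pos"]);e=p[:2]-C
    print("t",round(s["time_s"],2),"pos",p.round(1),"F",np.round(s["force"],1),"w",round(s["grip_width"],3),"x",r.as_matrix()[:,0].round(3),"z",r.as_matrix()[:,2].round(3),"ang",round(np.degrees(np.arctan2(e[1],e[0])),1),"rad",round(np.hypot(*e),1))
    return p,r
def to(p,r,ang,z,rad=260):
    a=np.radians(ang);return r.inv().apply([C[0]+rad*np.cos(a),C[1]+rad*np.sin(a),z]-p)/10
E
python3 - <<'E'
from plan import *
p,r=st();print(to(p,r,64,100).round(2),to(p,r,64,35).round(2))
E
```

```text
t 1.1 pos [437.7  55.7 202.8] F [ 1.3  1.6 -0.5] w -0.001 x [-0.359  0.934  0.   ] z [ 0.  0. -1.] ang 64.8 rad 262.9
[-0.48  0.06 10.28] [-0.48  0.06 16.78]
```

Emit:
step_arm:
  increments:
    - [[0,0,4],[0,0,0],0]
    - [[0,0,9],[0,0,0],0]
    - [[0,0,13],[0,0,0],0]
    - [[0,0,15.5],[0,0,0],0]
    - [[0,0,16.8],[0,0,0],0]
    - [[0,0,17.2],[0,0,0],0]
    - [[0,0,17.2],[0,0,0],0]
    - [[0,0,17.2],[0,0,0],0]

```text
time_s: 2.1
eef_pos: [437.7, 57.6, 31.5]
ee_rot: [0.001, 0.566, 0.825, 0.0]
force: [0.4, -0.3, 0.3]
grip_width: 0.002
grip_force: 0.0
```

```bash
python3 - <<'E'
from plan import *
import cv2
p,r=st()
# planned path offsets per angle, tool cm, at current z
for a in range(64,-22,-2): print(a,to(p,r,a,p[2]).round(2)[:2],end=" ")
f=lambda i:i
c=ctrl.capture("scene")["img"][170:370,220:400,::-1];cv2.imwrite("pics/s1.png",cv2.convertScaleAbs(cv2.resize(c,None,fx=3,fy=3,interpolation=cv2.INTER_CUBIC),alpha=1.5))
E
```

```text
t 2.1 pos [437.7  57.6  31.5] F [ 0.4 -0.3  0.3] w 0.002 x [-0.36   0.933 -0.001] z [ 0.002 -0.    -1.   ] ang 65.0 rad 264.7
64 [-0.66 -0.01] 62 [-1.34  0.59] 60 [-2.03  1.17] 58 [-2.75  1.73] 56 [-3.48  2.26] 54 [-4.24  2.77] 52 [-5.01  3.25] 50 [-5.79  3.7 ] 48 [-6.6   4.13] 46 [-7.41  4.52] 44 [-8.24  4.89] 42 [-9.08  5.23] 40 [-9.94  5.54] 38 [-10.8    5.82] 36 [-11.67   6.07] 34 [-12.55   6.29] 32 [-13.44   6.47] 30 [-14.34   6.63] 28 [-15.24   6.76] 26 [-16.14   6.85] 24 [-17.04   6.91] 22 [-17.95   6.94] 20 [-18.86   6.94] 18 [-19.76   6.91] 16 [-20.67   6.84] 14 [-21.57   6.75] 12 [-22.47   6.62] 10 [-23.36   6.46] 8 [-24.25   6.27] 6 [-25.13   6.05] 4 [-26.    5.8] 2 [-26.87   5.52] 0 [-27.72   5.21] -2 [-28.56   4.86] -4 [-29.39   4.49] -6 [-30.2   4.1] -8 [-31.     3.67] -10 [-31.79   3.21] -12 [-32.56   2.73] -14 [-33.31   2.22] -16 [-34.04   1.69] -18 [-34.76   1.13] -20 [-35.45   0.54]
```

View pics/s1.png

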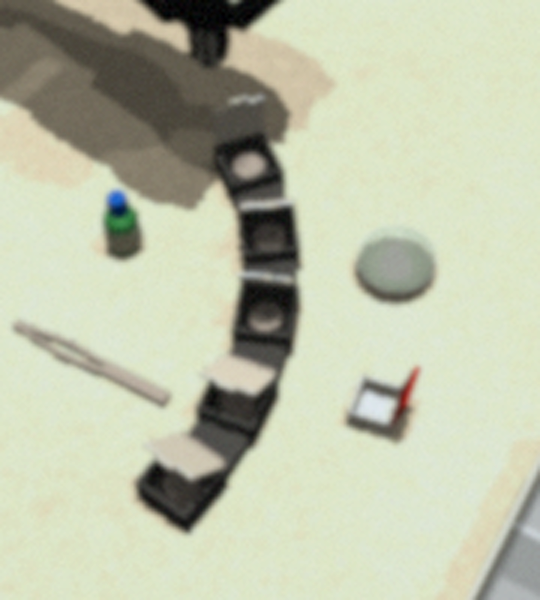

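The fingertips (crop pixel 205,50) are in front of lid 1, clear of everything. I'll start the slow sweep at about 28.5 mm.

Emit:
step_arm:
  increments:
    - [[-0.66,0,0.2],[0,0,0],0]
    - [[-1.34,0.59,0.3],[0,0,0],0]
    - [[-1.68,0.88,0.3],[0,0,0],0]
    - [[-2.03,1.17,0.3],[0,0,0],0]
    - [[-2.39,1.45,0.3],[0,0,0],0]
    - [[-2.75,1.73,0.3],[0,0,0],0]
    - [[-3.11,2.0,0.3],[0,0,0],0]
    - [[-3.48,2.26,0.3],[0,0,0],0]

```text
time_s: 3.15
eef_pos: [471.0, 33.2, 27.8]
ee_rot: [-0.0, 0.566, 0.825, -0.0]
force: [0.6, -0.6, -0.3]
grip_width: 0.002
grip_force: 0.1
```

Emit:
step_arm:
  increments:
    - [[-0.38,0.26,-0.06],[0,0,0],0]
    - [[-0.76,0.51,-0.06],[0,0,0],0]
    - [[-1.14,0.75,-0.06],[0,0,0],0]
    - [[-1.53,0.99,-0.06],[0,0,0],0]
    - [[-1.92,1.22,-0.06],[0,0,0],0]
    - [[-2.31,1.44,-0.06],[0,0,0],0]
    - [[-2.71,1.66,-0.06],[0,0,0],0]
    - [[-3.12,1.87,-0.06],[0,0,0],0]

```text
time_s: 4.15
eef_pos: [499.7, 10.7, 28.4]
ee_rot: [0.0, 0.566, 0.824, 0.0]
force: [0.4, -1.1, -0.6]
grip_width: 0.003
grip_force: 0.0
```

```bash
python3 - <<'E'
from plan import *
import cv2
st()
o=[]
for n,(a,b,e,f) in(("scene",(190,360,230,370)),("top",(200,320,290,460))):
    c=ctrl.capture(n)["img"][a:b,e:f,::-1];o.append(cv2.convertScaleAbs(cv2.resize(c,(400,400),interpolation=cv2.INTER_CUBIC),alpha=1.5))
cv2.imwrite("pics/s2.png",cv2.hconcat(o))
E
```

```text
t 4.15 pos [499.7  10.7  28.4] F [ 0.4 -1.1 -0.6] w 0.003 x [-0.36   0.933 -0.   ] z [ 0. -0. -1.] ang 48.0 rad 259.7
```

View pics/s2.png

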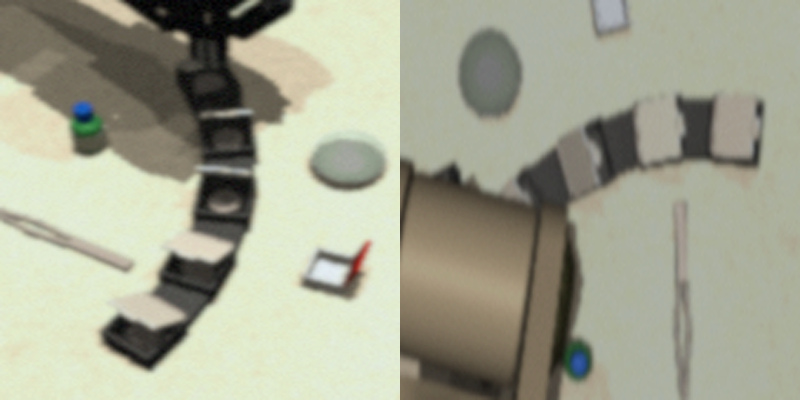

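Lid 1 is down under the tip (left panel, 205,80), and the other lids and the rack haven't moved. I'll carry on along the row.

Emit:
step_arm:
  increments:
    - [[-0.41,0.2,0],[0,0,0],0]
    - [[-0.81,0.39,0],[0,0,0],0]
    - [[-1.23,0.58,0],[0,0,0],0]
    - [[-1.64,0.76,0],[0,0,0],0]
    - [[-2.06,0.93,0],[0,0,0],0]
    - [[-2.48,1.1,0],[0,0,0],0]
    - [[-2.91,1.26,0],[0,0,0],0]
    - [[-3.34,1.41,0],[0,0,0],0]

```text
time_s: 5.25
eef_pos: [524.8, -15.4, 28.4]
ee_rot: [0.0, 0.566, 0.824, -0.0]
force: [-0.5, -0.1, 0.3]
grip_width: 0.001
grip_force: 0.0
```

Emit:
step_arm:
  increments:
    - [[-0.43,0.14,0],[0,0,0],0]
    - [[-0.86,0.28,0],[0,0,0],0]
    - [[-1.3,0.41,0],[0,0,0],0]
    - [[-1.73,0.53,0],[0,0,0],0]
    - [[-2.17,0.64,0],[0,0,0],0]
    - [[-2.61,0.75,0],[0,0,0],0]
    - [[-3.06,0.84,0],[0,0,0],0]
    - [[-3.5,0.93,0],[0,0,0],0]

```text
time_s: 6.25
eef_pos: [546.0, -44.7, 28.4]
ee_rot: [-0.0, 0.566, 0.824, -0.0]
force: [-0.7, -0.2, 0.1]
grip_width: -0.002
grip_force: 0.0
```

```bash
python3 - <<'E'
from plan import *
import cv2
p,r=st()
for a in range(31,15,-1): print(a,to(p,r,a,p[2]).round(2)[:2],end=" ")
c=ctrl.capture("scene")["img"][190:360,230:370,::-1];cv2.imwrite("pics/s3.png",cv2.convertScaleAbs(cv2.resize(c,None,fx=3.4,fy=3.4,interpolation=cv2.INTER_CUBIC),alpha=1.9))
E
```

```text
t 6.25 pos [546.  -44.7  28.4] F [-0.7 -0.2  0.1] w -0.002 x [-0.36   0.933 -0.   ] z [-0. -0. -1.] ang 32.0 rad 259.5
31 [-0.44  0.13] 30 [-0.89  0.2 ] 29 [-1.33  0.27] 28 [-1.78  0.33] 27 [-2.24  0.38] 26 [-2.69  0.42] 25 [-3.14  0.46] 24 [-3.59  0.48] 23 [-4.05  0.5 ] 22 [-4.5   0.51] 21 [-4.95  0.52] 20 [-5.41  0.51] 19 [-5.86  0.5 ] 18 [-6.31  0.48] 17 [-6.77  0.45] 16 [-7.22  0.42]
```

View pics/s3.png

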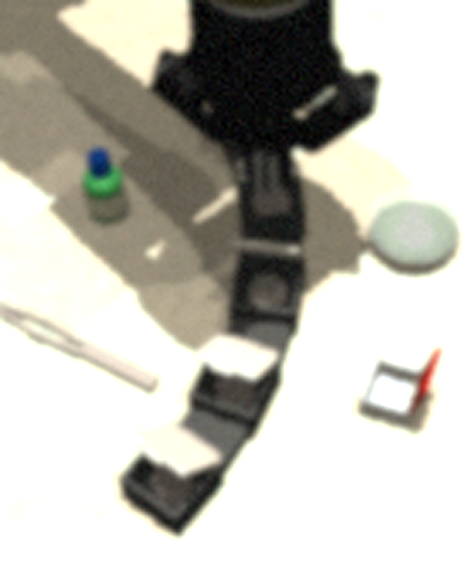

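The tip is at well 2, with lid 3 (crop 268,247) still upright ahead and the rack unmoved. I'll continue.

Emit:
step_arm:
  increments:
    - [[-0.44,0.12,0],[0,0,0],0]
    - [[-0.89,0.2,0],[0,0,0],0]
    - [[-1.33,0.27,0],[0,0,0],0]
    - [[-1.78,0.33,0],[0,0,0],0]
    - [[-2.24,0.38,0],[0,0,0],0]
    - [[-2.69,0.42,0],[0,0,0],0]
    - [[-3.14,0.46,0],[0,0,0],0]
    - [[-3.59,0.48,0],[0,0,0],0]

```text
time_s: 7.3
eef_pos: [563.4, -76.5, 28.4]
ee_rot: [-0.0, 0.566, 0.825, -0.0]
force: [0.5, -0.9, -0.5]
grip_width: -0.0
grip_force: 0.0
```

Emit:
step_arm:
  increments:
    - [[-0.46,0.02,0],[0,0,0],0]
    - [[-0.91,0.03,0],[0,0,0],0]
    - [[-1.36,0.04,0],[0,0,0],0]
    - [[-1.82,0.03,0],[0,0,0],0]
    - [[-2.27,0.02,0],[0,0,0],0]
    - [[-2.72,0,0],[0,0,0],0]
    - [[-3.18,-0.03,0],[0,0,0],0]
    - [[-3.63,-0.06,0],[0,0,0],0]

```text
time_s: 8.3
eef_pos: [575.8, -110.6, 28.4]
ee_rot: [-0.0, 0.566, 0.824, -0.0]
force: [-0.1, -0.1, 0.5]
grip_width: -0.005
grip_force: 0.0
```

```bash
python3 - <<'E'
from plan import *
p,r=st()
T={a:to(p,r,a,p[2]) for a in range(16,-25,-1)}
for b in(16,8,0,-8,-16):
    o=T[b] if b<16 else 0
    print(b,[[round(float(v),2) for v in (T[a]-o)[:2]] for a in range(b-1,b-9,-1)])
E
```

```text
t 8.3 pos [ 575.8 -110.6   28.4] F [-0.1 -0.1  0.5] w -0.005 x [-0.36   0.933 -0.   ] z [-0. -0. -1.] ang 16.0 rad 260.0
16 [[-0.45, -0.04], [-0.9, -0.09], [-1.35, -0.15], [-1.8, -0.22], [-2.25, -0.29], [-2.69, -0.38], [-3.14, -0.47], [-3.58, -0.57]]
8 [[-0.44, -0.11], [-0.88, -0.22], [-1.32, -0.34], [-1.75, -0.47], [-2.18, -0.61], [-2.62, -0.75], [-3.04, -0.91], [-3.47, -1.06]]
0 [[-0.42, -0.17], [-0.84, -0.34], [-1.26, -0.52], [-1.67, -0.71], [-2.08, -0.91], [-2.48, -1.11], [-2.89, -1.32], [-3.29, -1.54]]
-8 [[-0.39, -0.22], [-0.79, -0.45], [-1.17, -0.69], [-1.55, -0.94], [-1.93, -1.19], [-2.31, -1.45], [-2.68, -1.71], [-3.04, -1.98]]
-16 [[-0.36, -0.28], [-0.71, -0.56], [-1.06, -0.85], [-1.41, -1.14], [-1.75, -1.45], [-2.08, -1.75], [-2.41, -2.06], [-2.73, -2.38]]
```

Emit:
step_arm:
  increments:
    - [[-0.45,-0.04,0],[0,0,0],0]
    - [[-0.9,-0.09,0],[0,0,0],0]
    - [[-1.35,-0.15,0],[0,0,0],0]
    - [[-1.8,-0.22,0],[0,0,0],0]
    - [[-2.25,-0.29,0],[0,0,0],0]
    - [[-2.69,-0.38,0],[0,0,0],0]
    - [[-3.14,-0.47,0],[0,0,0],0]
    - [[-3.58,-0.57,0],[0,0,0],0]

```text
time_s: 9.3
eef_pos: [583.3, -146.1, 28.4]
ee_rot: [-0.0, 0.566, 0.825, -0.0]
force: [0.7, -0.8, -0.1]
grip_width: 0.004
grip_force: 0.0
```

Emit:
step_arm:
  increments:
    - [[-0.44,-0.11,0],[0,0,0],0]
    - [[-0.88,-0.22,0],[0,0,0],0]
    - [[-1.32,-0.34,0],[0,0,0],0]
    - [[-1.75,-0.47,0],[0,0,0],0]
    - [[-2.18,-0.61,0],[0,0,0],0]
    - [[-2.62,-0.75,0],[0,0,0],0]
    - [[-3.04,-0.91,0],[0,0,0],0]
    - [[-3.47,-1.06,0],[0,0,0],0]

```text
time_s: 10.3
eef_pos: [585.9, -182.3, 28.4]
ee_rot: [0.0, 0.566, 0.825, -0.0]
force: [0.5, -0.3, 0.7]
grip_width: -0.003
grip_force: 0.0
```

Emit:
step_arm:
  increments:
    - [[-0.42,-0.17,0],[0,0,0],0]
    - [[-0.84,-0.34,0],[0,0,0],0]
    - [[-1.26,-0.52,0],[0,0,0],0]
    - [[-1.67,-0.71,0],[0,0,0],0]
    - [[-2.08,-0.91,0],[0,0,0],0]
    - [[-2.48,-1.11,0],[0,0,0],0]
    - [[-2.89,-1.32,0],[0,0,0],0]
    - [[-3.29,-1.54,0],[0,0,0],0]

```text
time_s: 11.3
eef_pos: [583.3, -218.5, 28.4]
ee_rot: [0.0, 0.566, 0.825, 0.0]
force: [0.0, 0.3, -0.3]
grip_width: -0.0
grip_force: 0.0
```

Emit:
step_arm:
  increments:
    - [[-0.39,-0.22,0],[0,0,0],0]
    - [[-0.79,-0.45,0],[0,0,0],0]
    - [[-1.17,-0.69,0],[0,0,0],0]
    - [[-1.55,-0.94,0],[0,0,0],0]
    - [[-1.93,-1.19,0],[0,0,0],0]
    - [[-2.31,-1.45,0],[0,0,0],0]
    - [[-2.68,-1.71,0],[0,0,0],0]
    - [[-3.04,-1.98,0],[0,0,0],0]

```text
time_s: 12.3
eef_pos: [575.7, -254.0, 28.4]
ee_rot: [0.0, 0.566, 0.825, -0.0]
force: [0.3, -0.3, -0.1]
grip_width: -0.001
grip_force: 0.0
```

Emit:
step_arm:
  increments:
    - [[-0.36,-0.28,0],[0,0,0],0]
    - [[-0.71,-0.56,0],[0,0,0],0]
    - [[-1.06,-0.85,0],[0,0,0],0]
    - [[-1.41,-1.14,0],[0,0,0],0]
    - [[-1.75,-1.45,-1],[0,0,0],0]
    - [[-1.75,-1.45,-4],[0,0,0],0]
    - [[-1.75,-1.45,-8],[0,0,0],0]
    - [[-1.75,-1.45,-12],[0,0,0],0]

```text
time_s: 13.3
eef_pos: [568.5, -275.4, 150.5]
ee_rot: [0.0, 0.566, 0.824, -0.0]
force: [-0.4, -0.4, -0.0]
grip_width: -0.003
grip_force: 0.0
```

Emit:
step_arm:
  increments:
    - [[0,-3,-2],[0,0,0],0]
    - [[-2,-7,-3],[0,0,0],0]
    - [[-4,-12,-4],[0,0,0],0]
    - [[-6,-16,-5],[0,0,0],0]
    - [[-8,-20,-5],[0,0,0],0]
    - [[-8,-20,-5],[0,0,0],0]
    - [[-8,-20,-5],[0,0,0],0]

```text
time_s: 14.18
eef_pos: [411.0, -421.4, 198.8]
ee_rot: [0.0, 0.566, 0.825, 0.0]
force: [-0.1, 0.5, 0.4]
grip_width: 0.0
grip_force: 0.0
```

```bash
python3 - <<'E'
from plan import *
import cv2
st()
o=[]
for n,(a,b,e,f) in(("scene",(190,360,230,370)),("top",(180,330,290,460))):
    c=ctrl.capture(n);cv2.imwrite(f"pics/{n}_end.png",c["img"][:,:,::-1])
    o.append(cv2.convertScaleAbs(cv2.resize(c["img"][a:b,e:f,::-1],(400,480) if n=="scene" else (400,353),interpolation=cv2.INTER_CUBIC),alpha=1.6))
o[1]=cv2.copyMakeBorder(o[1],0,127,0,0,cv2.BORDER_CONSTANT)
cv2.imwrite("pics/end.png",cv2.hconcat(o))
E
```

```text
t 14.18 pos [ 411.  -421.4  198.8] F [-0.1  0.5  0.4] w 0.0 x [-0.36   0.933 -0.   ] z [ 0. -0. -1.] ang -70.4 rad 253.8
```

View pics/end.png

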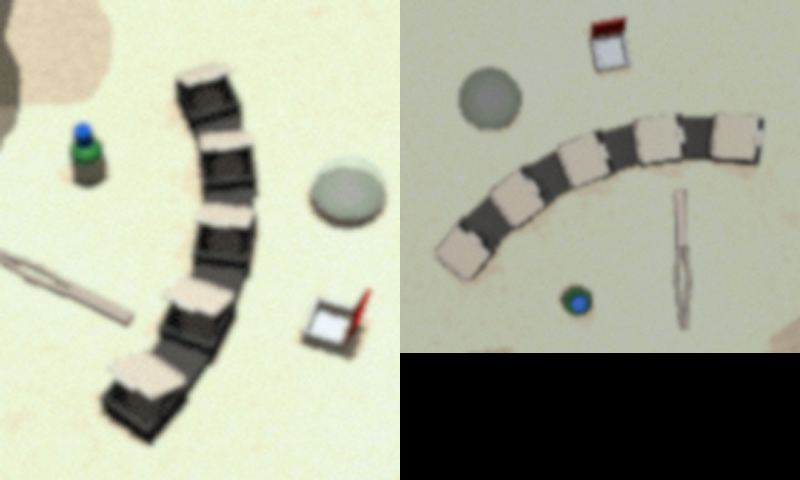

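The lids appear to be lowered but still standing part-way open, with the well insides visible in the scene view. I'll triangulate lid centres from the two views to find their angle.

```bash
cat > lids.py <<'E'
from plan import *
from h import *
import cv2
def lids(calls=None):
    S,T=ctrl.capture("scene"),ctrl.capture("top")
    w=[np.r_[C+260*np.array([np.cos(t),np.sin(t)]),24] for t in np.radians(21.08+14.5*np.array([2,1,0,-1,-2]))]
    out=[]
    for c,rad in((S,22),(T,16)):
        im=cv2.GaussianBlur(c["img"],(3,3),0).astype(int);d=im[...,0]-im[...,1]
        tab=np.median(d);ms=((d-tab>5)&(im.sum(2)>150)).astype(np.uint8)
        ms=cv2.morphologyEx(ms,cv2.MORPH_OPEN,np.ones((3,3)))
        n,l,st_,cen=cv2.connectedComponentsWithStats(ms)
        row=[]
        for p in w:
            u=proj(c,p+[0,0,12])[0];k=[i for i in range(1,n) if st_[i,4]>30]
            i=min(k,key=lambda i:np.hypot(*(cen[i]-u)));row.append((cen[i],st_[i,4]))
        out.append(row)
    for i in range(5):
        (a,na),(b,nb)=out[0][i],out[1][i]
        # triangulate
        M=[];v=[]
        for c,u in((S,a),(T,b)):
            E=c["extrinsics"];d=E[:3,:3]@[(u[0]-c["cx"])/c["fx"],(u[1]-c["cy"])/c["fy"],1];d/=np.linalg.norm(d)
            Q=np.eye(3)-np.outer(d,d);M.append(Q);v.append(Q@E[:3,3])
        X=np.linalg.lstsq(np.vstack(M),np.hstack(v),rcond=None)[0];res=np.linalg.norm(np.vstack(M)@X-np.hstack(v))
        print(i+1,"scene",a.round(0),na,"top",b.round(0),nb,"X",X.round(1),"well",w[i][:2].round(1),"res",round(res,1))
if __name__=="__main__":lids()
E
python3 lids.py
```

```text
1 scene [291. 230.] 44 top [318. 290.] 329 X [475.4  12.1  -9.9] well [492.8  17.1] res 13.6
2 scene [307. 238.] 58 top [340. 267.] 332 X [530.7 -29.4  41.3] well [537.4 -31. ] res 0.1
3 scene [309. 265.] 90 top [367. 249.] 269 X [565.7 -83.1  39.8] well [568.5 -88.8] res 2.2
4 scene [301. 293.] 144 top [425. 238.] 65 X [ 594.7 -181.2   98.6] well [ 584.2 -152.5] res 20.5
5 scene [283. 321.] 201 top [425. 238.] 65 X [ 584.8 -203.1   22.4] well [ 583.5 -218.1] res 4.7
```

```bash
python3 - <<'E'
import pickle,cv2,numpy as np
from h import *
d=pickle.load(open("cap0.pkl","rb"));S=d["scene"]
for z in(0,31.5,45,60):print("s1",z,proj(S,[437.7,57.6,z]))
for z in(28,45,60):print("s2 crop",z,(proj(S,[499.7,10.7,z])-[230,190])*[400/140,400/170],"s3 crop",(proj(S,[546,-44.7,z])-[230,190])*3.4)
im=cv2.imread("pics/s1.png");g=im.sum(2);x=int((288-220)*3)
print([(170+y/3,int(g[y,x])) for y in range(30,150,6)])
# brightness profile across end image lid tab tips: predicted scene px of tab tip at angles
C=np.array([325.94,-182.28])
e=cv2.imread("pics/scene_end.png").astype(int);e0=cv2.imread("pics/scene0.png").astype(int)
for i in range(5):
    t=np.radians(21.08+14.5*(2-i));r=np.array([np.cos(t),np.sin(t)]);n=-np.array([-r[1],r[0]]);w=C+260*r
    print(i+1)
    for a in(0,.4,.8):
        P=[[*(w+(-20+s*np.cos(a))*n),26+s*np.sin(a)] for s in(5,15,25,35)]
        q=proj(S,P).round().astype(int);print("  ",a,[(tuple(map(int,k)),int(e0[k[1],k[0]].sum()),int(e[k[1],k[0]].sum())) for k in q])
E
```

```text
s1 0 [[291.65929255 207.11875013]]
s1 31.5 [[290.80596021 197.82426308]]
s1 45 [[290.42739513 193.70093624]]
s1 60 [[289.99729509 189.01629108]]
s2 crop 28 [[211.26297319  78.83002876]] s3 crop [[270.29691485 205.26601505]]
s2 crop 45 [[210.35964574  66.89242321]] s3 crop [[269.4456078  188.52443882]]
s2 crop 60 [[209.54150512  56.08057408]] s3 crop [[268.67362453 173.34282287]]
[(180.0, 58), (182.0, 84), (184.0, 100), (186.0, 104), (188.0, 110), (190.0, 108), (192.0, 171), (194.0, 262), (196.0, 268), (198.0, 266), (200.0, 271), (202.0, 262), (204.0, 252), (206.0, 205), (208.0, 201), (210.0, 212), (212.0, 211), (214.0, 246), (216.0, 256), (218.0, 266)]
1
   0 [((300, 216), 77, 394), ((302, 219), 57, 174), ((304, 223), 305, 107), ((305, 226), 298, 118)]
   0.4 [((300, 215), 106, 388), ((302, 217), 50, 383), ((303, 219), 67, 139), ((304, 221), 223, 88)]
   0.8 [((300, 214), 124, 386), ((301, 214), 118, 388), ((302, 215), 90, 396), ((303, 215), 80, 393)]
2
   0 [((309, 239), 220, 396), ((309, 243), 40, 212), ((310, 247), 92, 94), ((310, 250), 118, 102)]
   0.4 [((309, 238), 314, 389), (
[... 392 characters left out ...]
 224, 351), ((309, 264), 133, 392), ((308, 265), 61, 406), ((307, 266), 22, 406)]
4
   0 [((301, 293), 375, 415), ((299, 297), 377, 410), ((297, 301), 127, 145), ((295, 306), 87, 100)]
   0.4 [((301, 292), 375, 407), ((299, 295), 379, 414), ((297, 298), 367, 403), ((295, 301), 110, 120)]
   0.8 [((302, 291), 342, 375), ((300, 292), 373, 411), ((298, 293), 377, 417), ((297, 294), 375, 415)]
5
   0 [((284, 321), 354, 408), ((281, 325), 359, 413), ((277, 329), 85, 132), ((274, 333), 73, 78)]
   0.4 [((285, 320), 347, 407), ((281, 323), 352, 412), ((278, 325), 323, 407), ((274, 328), 39, 129)]
   0.8 [((285, 319), 343, 390), ((282, 320), 354, 412), ((279, 321), 352, 415), ((276, 322), 355, 410)]
```

All lids stand at about 0.75 rad, and the earlier crop suggests the fingertip really ended about 15–25 mm above the reported TCP. I'll check the real tip position with the hand in free space.

```bash
python3 - <<'E'
from plan import *
from h import *
import cv2
p,r=st();o=[]
for n in("scene","top"):
    c=ctrl.capture(n);q=proj(c,p)[0];x,y=q.round().astype(int);x0,y0=max(0,min(x-40,560)),max(0,min(y-60,380))
    s=c["img"][y0:y0+100,x0:x0+80,::-1];s=cv2.convertScaleAbs(cv2.resize(s,None,fx=5,fy=5,interpolation=cv2.INTER_CUBIC),alpha=2.2)
    for k in(0,10,20,30,40):
        m=((proj(c,p+[0,0,k])[0]-[x0,y0]+.5)*5).astype(int);cv2.circle(s,tuple(map(int,m)),2,(0,0,255) if k%20 else (0,255,0),-1)
    o.append(s);print(n,q,x0,y0)
cv2.imwrite("pics/tip.png",cv2.hconcat(o))
E
```

```text
t 14.38 pos [ 411.4 -421.   198.5] F [0.1 0.3 0.6] w -0.006 x [-0.361  0.933 -0.   ] z [ 0. -0. -1.] ang -70.3 rad 253.6
scene [ 88.08208097 331.60082438] 48 272
top [573.57945218 333.84106185] 534 274
```

View pics/tip.png

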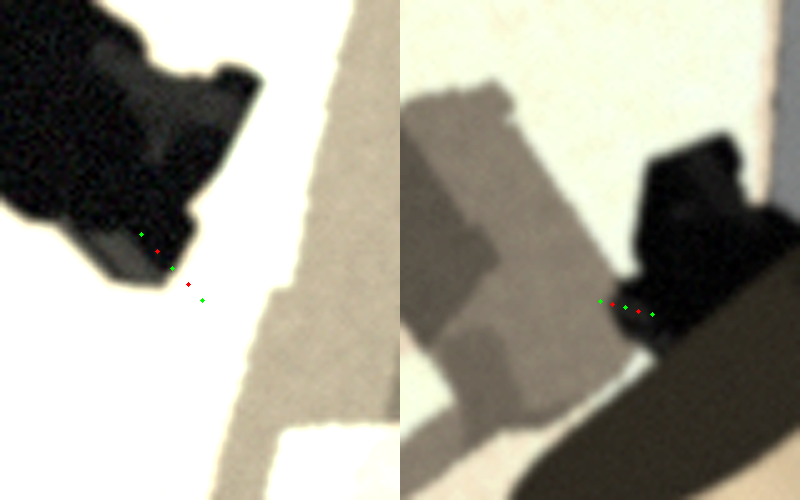

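The tip picture shows the real fingertip about 27 mm above the reported TCP: the markers run from 0 mm at (202,300) to 40 mm at (141,235), and the tip face is centred near (150,258). That agrees with the lids, which stopped at about 56 mm. I'll go back to the free table before well 1 and touch the table lightly to calibrate the height.

Emit:
step_arm:
  increments:
    - [[4,1.8,0],[0,0,0],0]
    - [[9.5,4.4,0],[0,0,0],0]
    - [[15,6.9,0],[0,0,0],0]
    - [[21,9.6,0],[0,0,0],0]
    - [[27,12.4,0],[0,0,0],0]
    - [[32.5,14.9,0],[0,0,0],0]
    - [[38,17.5,0],[0,0,0],0]
    - [[43.1,19.8,0],[0,0,0],0]

```text
time_s: 15.48
eef_pos: [440.3, 53.9, 198.7]
ee_rot: [0.0, 0.566, 0.825, 0.0]
force: [1.6, -0.4, 0.0]
grip_width: -0.0
grip_force: 0.0
```

Emit:
step_arm:
  increments:
    - [[0,0,3],[0,0,0],0]
    - [[0,0,8],[0,0,0],0]
    - [[0,0,13],[0,0,0],0]
    - [[0,0,17],[0,0,0],0]
    - [[0,0,19.5],[0,0,0],0]
    - [[0,0,20],[0,0,0],0]
    - [[0,0,20],[0,0,0],0]

```text
time_s: 16.35
eef_pos: [440.9, 51.6, -1.0]
ee_rot: [0.0, 0.566, 0.825, 0.0]
force: [-0.1, 0.3, -0.1]
grip_width: 0.001
grip_force: 0.0
```

TCP z = -1 mm with no contact, so the offset is real. I'll creep down.

Emit:
step_arm:
  increments:
    - [[0,0,0.5],[0,0,0],0]
    - [[0,0,1.0],[0,0,0],0]
    - [[0,0,1.3],[0,0,0],0]
    - [[0,0,1.5],[0,0,0],0]
    - [[0,0,1.6],[0,0,0],0]
    - [[0,0,1.7],[0,0,0],0]

```text
time_s: 17.1
eef_pos: [440.5, 51.6, -18.6]
ee_rot: [0.0, 0.566, 0.824, 0.0]
force: [-0.2, 0.5, 0.7]
grip_width: -0.002
grip_force: 0.0
```

Emit:
step_arm:
  increments:
    - [[0,0,0.1],[0,0,0],0]
    - [[0,0,0.2],[0,0,0],0]
    - [[0,0,0.2],[0,0,0],0]

```text
time_s: 17.48
eef_pos: [440.5, 51.6, -20.7]
ee_rot: [-0.0, 0.566, 0.824, -0.0]
force: [0.1, 0.2, 0.2]
grip_width: 0.002
grip_force: 0.0
```

Emit:
step_arm:
  increments:
    - [[0,0,0.1],[0,0,0],0]
    - [[0,0,0.2],[0,0,0],0]
    - [[0,0,0.2],[0,0,0],0]

```text
time_s: 17.85
eef_pos: [440.4, 51.6, -22.7]
ee_rot: [-0.0, 0.566, 0.825, -0.0]
force: [-0.9, -0.6, -0.2]
grip_width: 0.001
grip_force: 0.0
```

Emit:
step_arm:
  increments:
    - [[0,0,0.1],[0,0,0],0]
    - [[0,0,0.15],[0,0,0],0]
    - [[0,0,0.15],[0,0,0],0]

```text
time_s: 18.23
eef_pos: [440.5, 51.5, -24.1]
ee_rot: [-0.0, 0.566, 0.824, -0.0]
force: [-0.6, -0.3, 0.4]
grip_width: -0.004
grip_force: 0.0
```

Emit:
step_arm:
  increments:
    - [[0,0,0.1],[0,0,0],0]
    - [[0,0,0.15],[0,0,0],0]
    - [[0,0,0.15],[0,0,0],0]

```text
time_s: 18.6
eef_pos: [440.5, 51.6, -25.6]
ee_rot: [-0.0, 0.566, 0.825, -0.0]
force: [-0.2, -0.6, 0.5]
grip_width: -0.001
grip_force: 0.0
```

Emit:
step_arm:
  increments:
    - [[0,0,0.08],[0,0,0],0]
    - [[0,0,0.1],[0,0,0],0]

```text
time_s: 18.85
eef_pos: [440.5, 51.5, -26.7]
ee_rot: [-0.0, 0.566, 0.825, -0.0]
force: [0.3, 1.6, 0.5]
grip_width: 0.002
grip_force: 0.0
```

Emit:
step_arm:
  increments:
    - [[0,0,0.08],[0,0,0],0]
    - [[0,0,0.1],[0,0,0],0]

```text
time_s: 19.1
eef_pos: [440.5, 51.6, -27.7]
ee_rot: [-0.0, 0.566, 0.825, -0.0]
force: [0.6, -0.1, -0.5]
grip_width: -0.004
grip_force: 0.0
```

Emit:
step_arm:
  increments:
    - [[0,0,0.08],[0,0,0],0]
    - [[0,0,0.1],[0,0,0],0]

```text
time_s: 19.35
eef_pos: [440.5, 51.6, -28.5]
ee_rot: [0.0, 0.566, 0.825, 0.0]
force: [-1.3, -0.3, 5.7]
grip_width: -0.001
grip_force: 3.0
```

Contact with the table came at TCP z ≈ -28.3, so the real tip is TCP + 28.3 mm. I'll raise to a tip height of about 28.7 mm and sweep the same arc again.

Emit:
step_arm:
  increments:
    - [[0,0,-1.5],[0,0,0],0]
    - [[0,0,-2.9],[0,0,0],0]
    - [[-0.68,0.6,-2.9],[0,0,0],0]
    - [[-1.37,1.18,-2.9],[0,0,0],0]
    - [[-1.73,1.46,-2.9],[0,0,0],0]
    - [[-2.09,1.74,-2.9],[0,0,0],0]
    - [[-2.45,2.01,-2.9],[0,0,0],0]
    - [[-2.82,2.27,-2.9],[0,0,0],0]

```text
time_s: 20.35
eef_pos: [471.8, 33.4, 0.3]
ee_rot: [-0.0, 0.566, 0.825, -0.0]
force: [-1.3, -0.4, -0.5]
grip_width: -0.001
grip_force: 0.4
```

Emit:
step_arm:
  increments:
    - [[-0.38,0.26,0],[0,0,0],0]
    - [[-0.76,0.51,0],[0,0,0],0]
    - [[-1.14,0.75,0],[0,0,0],0]
    - [[-1.53,0.99,0],[0,0,0],0]
    - [[-1.92,1.22,0],[0,0,0],0]
    - [[-2.31,1.44,0],[0,0,0],0]
    - [[-2.71,1.66,0],[0,0,0],0]
    - [[-3.12,1.87,0],[0,0,0],0]

```text
time_s: 21.35
eef_pos: [500.7, 10.8, 0.4]
ee_rot: [-0.0, 0.566, 0.825, -0.0]
force: [-0.9, -0.4, -0.4]
grip_width: 0.0
grip_force: 0.0
```

Emit:
step_arm:
  increments:
    - [[-0.41,0.2,0],[0,0,0],0]
    - [[-0.81,0.39,0],[0,0,0],0]
    - [[-1.23,0.58,0],[0,0,0],0]
    - [[-1.64,0.76,0],[0,0,0],0]
    - [[-2.06,0.93,0],[0,0,0],0]
    - [[-2.48,1.1,0],[0,0,0],0]
    - [[-2.91,1.26,0],[0,0,0],0]
    - [[-3.34,1.41,0],[0,0,0],0]

```text
time_s: 22.35
eef_pos: [525.9, -15.3, 0.4]
ee_rot: [0.0, 0.566, 0.825, 0.0]
force: [0.1, -0.3, 0.2]
grip_width: 0.0
grip_force: 0.1
```

Emit:
step_arm:
  increments:
    - [[-0.43,0.14,0],[0,0,0],0]
    - [[-0.86,0.28,0],[0,0,0],0]
    - [[-1.3,0.41,0],[0,0,0],0]
    - [[-1.73,0.53,0],[0,0,0],0]
    - [[-2.17,0.64,0],[0,0,0],0]
    - [[-2.61,0.75,0],[0,0,0],0]
    - [[-3.06,0.84,0],[0,0,0],0]
    - [[-3.5,0.93,0],[0,0,0],0]

```text
time_s: 23.35
eef_pos: [547.1, -44.7, 0.4]
ee_rot: [-0.0, 0.566, 0.824, -0.0]
force: [-1.2, -0.0, 0.2]
grip_width: -0.003
grip_force: 0.0
```

Emit:
step_arm:
  increments:
    - [[-0.44,0.1,0],[0,0,0],0]
    - [[-0.89,0.18,0],[0,0,0],0]
    - [[-1.33,0.25,0],[0,0,0],0]
    - [[-1.78,0.31,0],[0,0,0],0]
    - [[-2.24,0.36,0],[0,0,0],0]
    - [[-2.69,0.4,0],[0,0,0],0]
    - [[-3.14,0.43,0],[0,0,0],0]
    - [[-3.59,0.45,0],[0,0,0],0]

```text
time_s: 24.35
eef_pos: [564.2, -76.6, 0.4]
ee_rot: [0.0, 0.566, 0.825, -0.0]
force: [-0.5, 0.2, 0.5]
grip_width: -0.004
grip_force: 0.1
```

Emit:
step_arm:
  increments:
    - [[-0.46,0.02,0],[0,0,0],0]
    - [[-0.91,0.03,0],[0,0,0],0]
    - [[-1.36,0.04,0],[0,0,0],0]
    - [[-1.82,0.03,0],[0,0,0],0]
    - [[-2.27,0.02,0],[0,0,0],0]
    - [[-2.72,0,0],[0,0,0],0]
    - [[-3.18,-0.03,0],[0,0,0],0]
    - [[-3.63,-0.06,0],[0,0,0],0]

```text
time_s: 25.35
eef_pos: [576.6, -110.6, 0.4]
ee_rot: [-0.0, 0.566, 0.824, -0.0]
force: [-0.0, 0.1, 0.7]
grip_width: 0.004
grip_force: 0.0
```

Emit:
step_arm:
  increments:
    - [[-0.45,-0.04,0],[0,0,0],0]
    - [[-0.9,-0.09,0],[0,0,0],0]
    - [[-1.35,-0.15,0],[0,0,0],0]
    - [[-1.8,-0.22,0],[0,0,0],0]
    - [[-2.25,-0.29,0],[0,0,0],0]
    - [[-2.69,-0.38,0],[0,0,0],0]
    - [[-3.14,-0.47,0],[0,0,0],0]
    - [[-3.58,-0.57,0],[0,0,0],0]

```text
time_s: 26.35
eef_pos: [584.1, -146.2, 0.4]
ee_rot: [0.0, 0.566, 0.824, 0.0]
force: [0.1, 1.3, -0.4]
grip_width: 0.001
grip_force: 0.0
```

Emit:
step_arm:
  increments:
    - [[-0.44,-0.11,0],[0,0,0],0]
    - [[-0.88,-0.22,0],[0,0,0],0]
    - [[-1.32,-0.34,0],[0,0,0],0]
    - [[-1.75,-0.47,0],[0,0,0],0]
    - [[-2.18,-0.61,0],[0,0,0],0]
    - [[-2.62,-0.75,0],[0,0,0],0]
    - [[-3.04,-0.91,0],[0,0,0],0]
    - [[-3.47,-1.06,0],[0,0,0],0]

```text
time_s: 27.35
eef_pos: [586.6, -182.3, 0.4]
ee_rot: [-0.0, 0.566, 0.825, -0.0]
force: [1.2, -0.3, 0.3]
grip_width: 0.002
grip_force: 0.0
```

Emit:
step_arm:
  increments:
    - [[-0.42,-0.17,0],[0,0,0],0]
    - [[-0.84,-0.34,0],[0,0,0],0]
    - [[-1.26,-0.52,0],[0,0,0],0]
    - [[-1.67,-0.71,0],[0,0,0],0]
    - [[-2.08,-0.91,0],[0,0,0],0]
    - [[-2.48,-1.11,0],[0,0,0],0]
    - [[-2.89,-1.32,0],[0,0,0],0]
    - [[-3.29,-1.54,0],[0,0,0],0]

```text
time_s: 28.35
eef_pos: [584.1, -218.6, 0.4]
ee_rot: [-0.0, 0.566, 0.825, -0.0]
force: [-0.1, 0.4, 0.1]
grip_width: 0.001
grip_force: 0.0
```

Emit:
step_arm:
  increments:
    - [[-0.39,-0.22,0],[0,0,0],0]
    - [[-0.79,-0.45,0],[0,0,0],0]
    - [[-1.17,-0.69,0],[0,0,0],0]
    - [[-1.55,-0.94,0],[0,0,0],0]
    - [[-1.93,-1.19,0],[0,0,0],0]
    - [[-2.31,-1.45,0],[0,0,0],0]
    - [[-2.68,-1.71,0],[0,0,0],0]
    - [[-3.04,-1.98,0],[0,0,0],0]

```text
time_s: 29.35
eef_pos: [576.5, -254.0, 0.4]
ee_rot: [-0.0, 0.566, 0.824, -0.0]
force: [-0.8, -0.8, -0.6]
grip_width: 0.003
grip_force: 0.0
```

Emit:
step_arm:
  increments:
    - [[-0.36,-0.28,0],[0,0,0],0]
    - [[-0.71,-0.56,0],[0,0,0],0]
    - [[-1.06,-0.85,0],[0,0,0],0]
    - [[-1.41,-1.14,0],[0,0,0],0]
    - [[-1.75,-1.45,-1],[0,0,0],0]
    - [[-1.75,-1.45,-5],[0,0,0],0]
    - [[-1.75,-1.45,-10],[0,0,0],0]
    - [[-1.75,-1.45,-15],[0,0,0],0]

```text
time_s: 30.35
eef_pos: [569.2, -275.3, 152.8]
ee_rot: [0.0, 0.566, 0.824, 0.0]
force: [-0.0, -0.2, -0.5]
grip_width: -0.001
grip_force: 0.0
```

Emit:
step_arm:
  increments:
    - [[0,-3,-2],[0,0,0],0]
    - [[-2,-7,-3],[0,0,0],0]
    - [[-4,-12,-4],[0,0,0],0]
    - [[-6,-16,-5],[0,0,0],0]
    - [[-8,-20,-5],[0,0,0],0]
    - [[-8,-20,-5],[0,0,0],0]
    - [[-8,-20,-5],[0,0,0],0]

```text
time_s: 31.22
eef_pos: [411.8, -421.4, 200.8]
ee_rot: [0.0, 0.566, 0.825, 0.0]
force: [-0.6, -0.7, 0.4]
grip_width: -0.001
grip_force: 0.0
```

All ten pictures are used, so I'll verify numerically: brightness along each shut lid's midline, the rack pose, and any change elsewhere on the table.

```bash
python3 - <<'E'
from plan import *
from h import *
import cv2,pickle
d=pickle.load(open("cap0.pkl","rb"));S=ctrl.capture("scene");T=ctrl.capture("top")
for c,nm in((S,"scene"),(T,"top")):
  g=cv2.GaussianBlur(c["img"],(0,0),.6).astype(int).sum(2)
  for i in range(5):
    t=np.radians(21.08+14.5*(2-i));r=np.array([np.cos(t),np.sin(t)]);n=np.array([r[1],-r[0]]);w=C+260*r
    o=[]
    for off in(0,-14,14):
        P=[[*(w+(-20+s)*n+off*r),27] for s in(-8,-3,2,10,18,26,32,37,42,48,54)]
        q=proj(c,P).round().astype(int);o.append([int(g[k[1],k[0]]) for k in q])
    print(nm,i+1,*o)
for nm,c in(("scene",S),("top",T)):
    df=np.abs(c["img"].astype(int)-d[nm]["img"]).sum(2);m=cv2.morphologyEx((df>60).astype(np.uint8),cv2.MORPH_OPEN,np.ones((3,3)))
    print(nm,[tuple(map(int,s)) for s in cv2.connectedComponentsWithStats(m)[2][1:] if s[4]>12])
E
```

```text
scene 1 [420, 403, 423, 449, 451, 452, 449, 441, 405, 199, 86] [428, 400, 400, 449, 447, 447, 448, 430, 228, 66, 96] [421, 411, 417, 442, 444, 448, 445, 426, 276, 154, 244]
scene 2 [124, 237, 331, 452, 451, 451, 449, 446, 421, 235, 79] [97, 202, 352, 446, 446, 447, 445, 404, 212, 68, 116] [353, 363, 402, 439, 444, 446, 445, 427, 270, 64, 153]
scene 3 [107, 179, 338, 452, 452, 450, 452, 446, 425, 163, 109] [140, 240, 402, 448, 441, 451, 447, 440, 293, 81, 186] [174, 220, 359, 446, 450, 446, 450, 432, 260, 65, 134]
scene 4 [139, 209, 369, 453, 455, 451, 450, 445, 425, 179, 112] [186, 256, 399, 446, 449, 448, 451, 435, 259, 270, 313] [153, 226, 381, 453, 452, 450, 452, 429, 229, 100, 136]
scene 5 [148, 222, 403, 454, 452, 453, 451, 448, 428, 207, 382] [371, 387, 395, 447, 445, 448, 446, 435, 302, 410, 426] [154, 214, 386, 450, 451, 453, 448, 427, 154, 82, 302]
top 1 [333, 288, 321, 356, 358, 356, 358, 353, 338, 210, 125] [330, 300, 297, 350, 352, 348, 356, 347, 216, 124, 122] [338, 297, 297, 352, 349, 352, 355, 349, 226, 161, 170]
top 2 [124, 173, 293, 356, 356, 356, 356, 351, 335, 183,
[... 800 characters left out ...]
128), (70, 79, 43, 19, 357), (62, 90, 5, 7, 24), (0, 116, 100, 214, 11454), (103, 116, 7, 8, 27), (88, 119, 4, 5, 17), (76, 121, 8, 8, 55), (93, 129, 6, 5, 24), (84, 151, 17, 31, 315), (101, 172, 54, 23, 704), (290, 202, 24, 30, 526), (299, 237, 21, 20, 349), (297, 262, 23, 22, 414), (285, 291, 27, 22, 420), (265, 316, 30, 26, 504), (270, 341, 6, 4, 22)]
top [(406, 229, 9, 19, 107), (425, 230, 20, 19, 307), (358, 235, 25, 24, 414), (330, 250, 25, 25, 387), (306, 272, 25, 27, 394), (201, 290, 439, 190, 44785), (622, 358, 18, 22, 259), (81, 377, 4, 4, 15), (71, 387, 139, 93, 7089), (613, 424, 4, 7, 25), (66, 430, 5, 7, 21), (0, 441, 63, 39, 963), (300, 469, 54, 11, 327), (215, 471, 13, 9, 60)]
```

```bash
python3 -c "
from rig import ctrl
print(ctrl.finish_job())"
```

```text
the job is handed in; nothing more can be done
None
```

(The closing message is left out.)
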